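# Fetch the hemmed-in crucible for weighing

### The arm

A 6-joint arm with a two-finger parallel gripper is mounted at the origin on a cart in front of the work surface, level with it; the furniture and walls round the work are solid. World frame = base frame: x ahead of the robot, y to its left, z up, the work surface at z = 0. Lengths are in m, angles in rad, forces in N, time in s.
With the tool pointing down it reaches from about 0.3 to 0.775 m from the base axis. Payload 14.6 kg.
Tool frame: the origin (TCP) lies between the finger pads; the fingertips stand 25 mm ahead of it and the grasp point (between the pads) lies 6 mm ahead of it; z points along the fingers, y is the direction in which the jaws open and shut (so a half turn about z gives the same grasp; the last joint's range is limited). The gripper opens to 85 mm and grips with 20 to 120 N. Pads are 22 mm wide; open, the fingers measure 114 mm over their backs; the gripper's body (76 mm by 85 mm) begins 54 mm behind the grasp point. The pads swing forward as they close: fully open they stand 13 mm farther back than shut.
Start: joints at [-1.401, 0.3, 1.521, -0, 1.321, -0.067], TCP at [0.129, -0.535, 0.256] pointing down, gripper open.
Joint ranges: [-3.03, 3.03], [-0.79, 2.21], [0.23, 2.52], [-1.04, 4.18], [0, 3.07], [-2.55, 2.55]. Speed limits (rad/s): [2.22, 2.22, 2.57, 3.14, 3.14, 3.14].

### API

Orientations are given as a rotation vector (axis times angle).
In Python, from rig import arm gives the robot as it stands. The module is installed in compiled form; this text tells all that it offers.
- The arm moves only by the shell command python3 -m creep 'ROWS' [FORCE]. ROWS is text: rows parted by semicolons, each of 7 numbers parted by spaces: the shift along the tool's x, y, z in m, then the turn, a rotation vector about the tool's x, y, z in rad, then the closure in counts, from 0 (fully open) to 255 (shut). A call has 1 to 20 rows; each row shifts and turns the commanded pose from where the row before left it, along the tool's axes as they then stand; what a row does not reach is not made up. A row lasts 1/10 s, in which the tool goes at most 50 mm and 8.59 degrees, less where a joint would pass 70% of its speed; a pose out of reach is approached as far as the arm can. A call with a gripper value outside its range is refused whole. The fingers move at their own pace and stop on an object; FORCE is the grip in N (left out, the last holds). Time passes only in rows, so rows that do not move let the fingers close. It gives the time, the measured TCP pose, the force and the opening at its end, in the units of the state.
- arm.get_state(): the state, without advancing time (a new reading comes with each control period).
- arm.read_camera(name): name is "side" or "top"; returns a dict with "frame" (384x512x3 uint8, red, green, blue), "fx", "fy", "cx", "cy" (pixels), "pose" (4x4, takes a point from camera to world coordinates). Camera axes: x right, y up, looking along -z (the intrinsics and any distortion apply to the point x, -y, -z); pixel columns grow to the right and rows downward; lengths in m; the calibration is good to about 2 mm. A picture is of the moment at which its call begins. There is no depth.
- arm.job_done(): hands the job in, once; it reports no verdict.
Trained networks look in a picture, given as the dict that the camera call returned (one of the last four; its "shot" number tells which), for a name from the list of things; names that differ only in an ending like _2 or _b are one class to them, and where a whole thing is asked for, a point or a joint stands for the part that bears it (a point fixed in the world has none). Each returns a list of dicts, best first, with "score" (0 to 1); they miss things now and then, are a little off and sometimes report something else, mostly with a low value. They report only what shows in the picture. A call takes as long as a camera call.
- arm.search_frame(thing, picture): "centre" ([x, y, z] in m, in the coordinates of the camera as it stood for that picture, good to about 4 mm: the middle of the surface that is visible of it).
- arm.cut_out(thing, picture): "region" (384x512 bool, what is visible of it).
- arm.place_of(thing, picture): "centre" ([x, y, z] in m, in the coordinates of the camera as it stood for that picture, good to about 4 mm: a listed point, or the origin of a listed thing).
The state is a dict: "t": time; "joint_positions": joint angles; "qvel": joint speeds; "joint_torque": joint torques, N m; "tool_pos": TCP position; "ee_rot": TCP orientation; "contact_force": force on the tool from outside, world axes, zero at the start; "wrist_torque": the same for the moment, N m; "gripper_width": opening from 0.0 (shut) to 1.0 (fully open).
Only numpy, scipy, OpenCV 4.12 (cv2) and the standard library are available. Lean on these libraries where they do the work, as an engineer would, in place of code of your own. Each camera call takes 0.05 s, during which the arm holds its last target. There are 200 camera calls.

### The job

The crucible on the grey reagent stand is hemmed in by three bottles. First clear all three bottles onto the steel side tray, standing upright; while they are there, stand the crucible upright in the middle of the balance pan; then put every bottle back upright on the very seat of the stand that it came from. Do not shift the petri dish that is already on the side tray, and let nothing fall over.

Things in the scene. Friction and masses are not known exactly. Their poses are not given: they have to be found in the camera images.
- amber_bottle: Amber-coloured bottle with a black screw cap, the largest of the three on the stand: 55 mm diameter, 112 mm tall; the full-width body reaches to about 70 mm, the cap is narrower. Origin at the centre of its underside, z up.
- white_bottle: White plastic bottle with a blue ribbed screw cap: body 45 mm diameter up to 65 mm, 88 mm tall in all; the cap is about 32 mm in diameter. Origin at the centre of its underside, z up.
- dropper_bottle: Slim dropper bottle, amber with a black rubber teat: 33 mm diameter, 102 mm tall; the body reaches to about 55 mm, the teat on top is thin. Origin at the centre of its underside, z up.
- crucible_task: White porcelain crucible on the back seat of the stand: a small open cup, 45 mm diameter at the rim, 39 mm tall, foot about 26 mm wide. Origin at the centre of its underside, z up.
- reagent_stand: Fixed grey board, 200 (x) by 220 (y) mm, top 10 mm above its origin; rim 5 mm wide, up to 16 mm. Four flat white 59 mm seat marks centred at (40, 0) mm in its frame: crucible; (20, 68), (20, -68), (-40, 0): one bottle each, in any arrangement, within 3 mm of centre. Forceps fixed at its front edge, x = -83. Origin under its centre; yaw within 0.2 rad of 0 (x away from the robot).
- side_tray: Fixed square steel tray, 200 by 200 mm, floor 4 mm above its origin, rim 3 mm thick and 14 mm high. The petri dish stands at about (46, 46) mm in its frame; the other three quarters, centred at (46, -46), (-46, 46) and (-46, -46) mm, are empty. Origin at the centre of its underside; yaw within 0.2 rad of 0.
- balance: White top-loading laboratory balance, fixed, 185 by 160 mm, 42 mm high at most beside the pan, display at its front (-x). Round flat steel pan, 94 mm diameter, its top 46 mm above the origin; the origin lies at the bottom, straight below the pan's centre.
- petri_dish: Closed clear petri dish on the side tray, 62 mm diameter, 18 mm high; to be left where it is. Origin at the centre of its underside.

How it is judged:
By the outcome, as a careful person would: the job done as asked, in the order asked, and still so for the second after the job is handed in, with the robot touching nothing.
It also fails if it takes over 144 s, if anything falls off the work surface, if the arm or the gripper's body presses on something with over 40 N, if the wrist force passes 120 N, or if a joint passes its speed limit or range.

## Working session

There is one attempt and no reset: what is moved stays moved. The work goes in short steps, Python scripts to look and compute and a shell command to move; the robot and the scene stay as the last step left them, time stands still between calls to the robot, and variables do not carry over. Pictures are saved under pics/ and viewed, about 12 in all and at most 16, crops included, and the job is handed in when it is done.

```bash
mkdir -p pics; cat > h.py <<'E'
import numpy as np, cv2
from rig import arm
T=['reagent_stand','side_tray','balance','amber_bottle','white_bottle','dropper_bottle','crucible_task','petri_dish']
def w(p,c): return (np.array(p['pose'])@np.r_[c,1])[:3]
def save(p,n): cv2.imwrite(f'pics/{n}.png',p['frame'][:,:,::-1])
def pix(p,x):
    c=np.linalg.inv(p['pose'])@np.r_[x,1]; return np.array([p['cx']+p['fx']*c[0]/-c[2],p['cy']+p['fy']*-c[1]/-c[2]])
E
python3 - <<'E'
from h import *
np.set_printoptions(precision=4,suppress=True)
s=arm.get_state(); print(s)
ims=[]
for n in('top','side'):
    p=arm.read_camera(n); save(p,n+'0'); print(n,p.keys(),p['pose'],p['fx'],p['fy'],p['cx'],p['cy'])
    for t in T:
        r=arm.place_of(t,p)
        print(t,[(w(p,q['centre']),round(q['score'],2),pix(p,w(p,q['centre'])).round()) for q in r[:2]])
E
```

```text
{'t': 0.0, 'joint_positions': array([-1.4006,  0.3005,  1.5216, -0.    ,  1.3207, -0.0666]), 'qvel': array([-0.0009, -0.0014, -0.0004, -0.0002,  0.0007,  0.001 ]), 'joint_torque': array([  0.0003, -54.3502, -36.179 ,  -0.0001,   0.0041,   0.    ]), 'tool_pos': array([ 0.129 , -0.5344,  0.2557]), 'ee_rot': array([-3.1184, -0.371 ,  0.0001]), 'contact_force': array([-0.0536,  0.1398, -0.3257]), 'wrist_torque': array([ 0.0069, -0.0102, -0.0301]), 'gripper_width': 0.9987525613659441}
top dict_keys(['frame', 'fx', 'fy', 'cx', 'cy', 'pose', 'shot']) [[-0.0222  0.9952 -0.0952  0.3886]
 [-0.9996 -0.024  -0.0178 -0.0127]
 [-0.02    0.0947  0.9953  1.2021]
 [ 0.      0.      0.      1.    ]] 387.44598541948574 387.44598541948574 260.94646030145583 188.44917268454284
reagent_stand [(array([ 0.5025, -0.3032, -0.0002]), 0.96, array([361., 186.]))]
side_tray [(array([ 0.4738,  0.0167, -0.0028]), 0.62, array([259., 198.]))]
balance [(array([0.4891, 0.2908, 0.0024]), 0.92, array([171., 195.]))]
amber_bottle [(array([ 0.5197, -0.3665,  0.0108]), 0.62, array([383., 180.]))]
white_bottle [(array([ 0.52
[... 686 characters left out ...]
6, array([250., 291.]))]
side_tray [(array([ 0.4739,  0.0124, -0.0025]), 0.66, array([246., 206.]))]
balance [(array([ 0.4935,  0.2887, -0.0036]), 0.72, array([265., 154.]))]
amber_bottle [(array([ 0.5199, -0.3677,  0.0102]), 0.95, array([237., 315.])), (array([ 0.501 , -0.3021,  0.001 ]), 0.24, array([235., 292.]))]
white_bottle [(array([ 0.5169, -0.2345,  0.0089]), 0.55, array([245., 270.]))]
dropper_bottle [(array([ 0.4604, -0.2994,  0.0104]), 0.86, array([220., 287.]))]
crucible_task [(array([ 0.5404, -0.298 ,  0.0102]), 0.62, array([249., 291.])), (array([ 0.4729,  0.0168, -0.    ]), 0.41, array([246., 205.]))]
petri_dish [(array([ 0.524 ,  0.0704, -0.0006]), 0.49, array([264., 195.]))]
```

```bash
python3 - <<'E'
import cv2
a=cv2.imread('pics/top0.png')[120:270,120:430];b=cv2.imread('pics/side0.png')[120:350,130:380]
a=cv2.resize(a,(620,300),interpolation=2);b=cv2.resize(b,(326,300),interpolation=2)
import numpy as np
a=cv2.resize(a,(470,228));cv2.imwrite('pics/c0.png',np.hstack([cv2.copyMakeBorder(a,0,72,0,0,0),b]))
cv2.imwrite('pics/t0.png',cv2.resize(cv2.imread('pics/top0.png')[120:270,130:430],(800,400),interpolation=2))
E
```

```text
(no output)
```

View pics/t0.png

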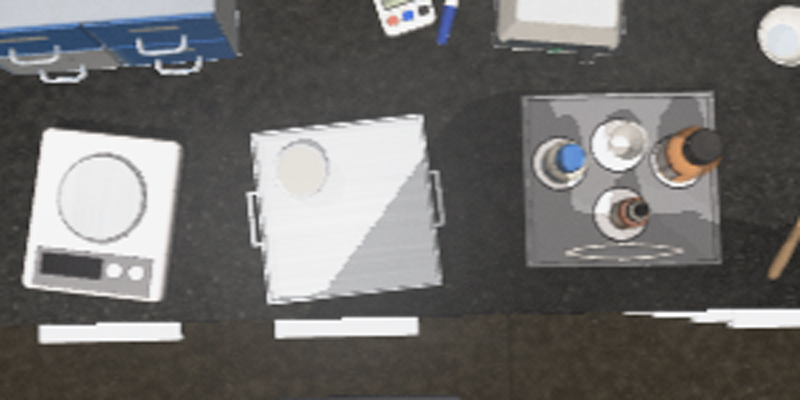

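View pics/side0.png

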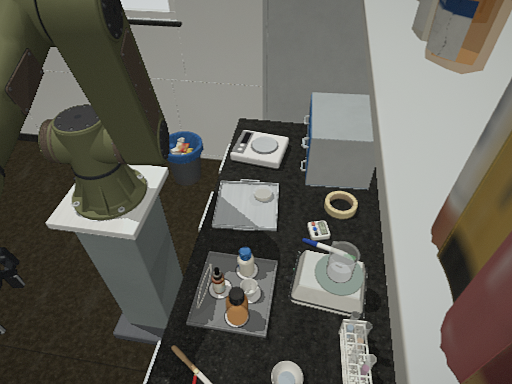

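```bash
python3 -m creep '0 0 0 0 0 -0.1483 45;0 0 0 0 0 -0.1483 45;0 0 0 0 0 -0.1483 45;0 0 0 0 0 -0.1483 45;0 0 0 0 0 -0.1483 45;0 0 0 0 0 -0.1483 45;0 0 0 0 0 -0.1483 45;0 0 0 0 0 -0.1483 45;0 0 0 0 0 -0.1483 45;0 0 0 0 0 0 45' 30; python3 -m creep '0.006 0.015 0 0 0 0 45;0.012 0.028 0 0 0 0 45;0.012 0.028 0 0 0 0 45;0.012 0.028 0 0 0 0 45;0.012 0.028 0 0 0 0 45;0.012 0.028 0 0 0 0 45;0.012 0.028 0 0 0 0 45;0.012 0.028 0 0 0 0 45;0.012 0.028 0 0 0 0 45;0.012 0.028 0 0 0 0 45;0.012 0.028 0 0 0 0 45;0.012 0.028 0 0 0 0 45;0.012 0.028 0 0 0 0 45;0.012 0.028 0 0 0 0 45;0.006 0.012 0 0 0 0 45;0 0 0 0 0 0 45;0 0 0 0 0 0 45'
```

```text
t: 1.9
tool_pos: [0.129, -0.5346, 0.2563]
ee_rot: [-2.218, -2.225, -0.0]
contact_force: [0.6, -0.6, 0.5]
gripper_width: 0.827
t: 3.6
tool_pos: [0.5194, -0.3664, 0.2562]
ee_rot: [-2.222, -2.22, 0.0]
contact_force: [0.3, -0.2, 0.5]
gripper_width: 0.822
```

```bash
python3 -m creep '-0.0016 0.0006 0.01 0 0 0 45;0 0 0.02 0 0 0 45;0 0 0.02 0 0 0 45;0 0 0.02 0 0 0 45;0 0 0.02 0 0 0 45;0 0 0.02 0 0 0 45;0 0 0.02 0 0 0 45;0 0 0.02 0 0 0 45;0 0 0.015 0 0 0 45;0 0 0.01 0 0 0 45;0 0 0.004 0 0 0 45;0 0 0 0 0 0 45' 30;  python3 -m creep '0 0 0 0 0 0 110;0 0 0 0 0 0 110;0 0 0 0 0 0 110;0 0 0 0 0 0 110;0 0 0 0 0 0 110;0 0 0 0 0 0 110;0 0 0 0 0 0 110;0 0 0 0 0 0 110' 30
```

```text
t: 4.8
tool_pos: [0.5204, -0.3681, 0.0772]
ee_rot: [-2.221, -2.222, 0.0]
contact_force: [-0.1, -0.3, 0.0]
gripper_width: 0.825
t: 5.6
tool_pos: [0.5209, -0.3682, 0.0783]
ee_rot: [2.219, 2.221, 0.0]
contact_force: [0.4, 1.7, 7.5]
gripper_width: 0.627
```

```bash
python3 -m creep '0 0 0 0 0 0 200;0 0 0 0 0 0 200;0 0 -0.005 0 0 0 200;0 0 -0.01 0 0 0 200;0 0 -0.01 0 0 0 200;0 0 0 0 0 0 200;0 0 0 0 0 0 200' 45; python3 - <<'E'
from h import *
p=arm.read_camera('side');save(p,'s1')
cv2.imwrite('pics/s1c.png',cv2.resize(p['frame'][200:360,160:320,::-1],(640,640),interpolation=2))
print(arm.get_state()['contact_force'])
E
```

```text
t: 6.3
tool_pos: [0.5205, -0.368, 0.1026]
ee_rot: [2.22, 2.222, 0.0]
contact_force: [0.1, -0.5, -2.0]
gripper_width: 0.619
[ 0.30662631 -0.33866399 -1.42293608]
```

View pics/s1c.png

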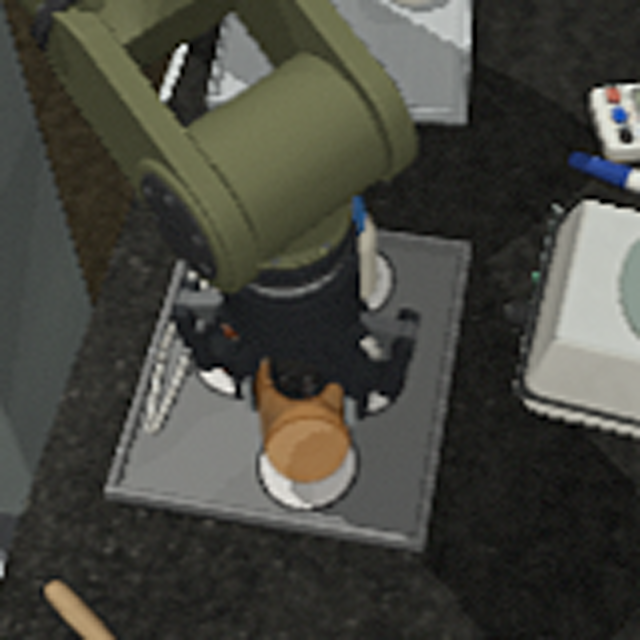

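```bash
python3 - <<'E'
import cv2,numpy as np
a=cv2.imread('pics/side0.png')[270:340,200:280];b=cv2.imread('pics/s1.png')[270:340,200:280]
cv2.imwrite('pics/cmp.png',cv2.resize(np.hstack([a,b]),(800,350),interpolation=2))
E
```

```text
(no output)
```

View pics/cmp.png

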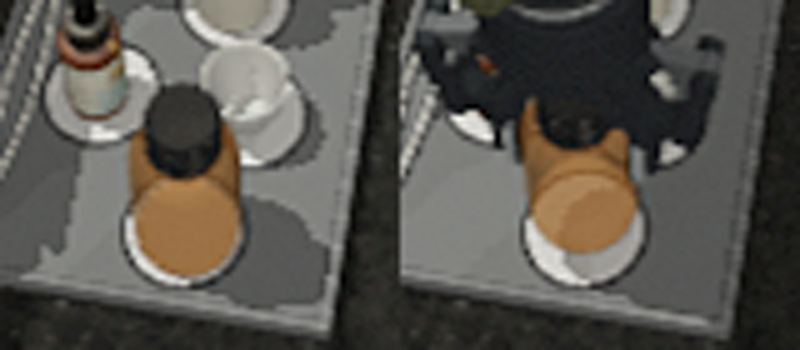

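```bash
python3 -m creep '0 0 -0.015 0 0 0 200;0 0 -0.025 0 0 0 200;0 0 -0.03 0 0 0 200;0 0 -0.03 0 0 0 200;0 0 -0.02 0 0 0 200;0 0 -0.01 0 0 0 200;0.01 0 0 0 0 0 200;0.02 0 0 0 0 0 200;0.03 0 0 0 0 0 200;0.03 0 0 0 0 0 200;0.03 0 0 0 0 0 200;0.03 0 0 0 0 0 200;0.03 0 0 0 0 0 200;0.03 0 0 0 0 0 200;0.03 0 0 0 0 0 200;0.03 0 0 0 0 0 200;0.03 0.0025 0 0 0 0 200;0.02 0 0 0 0 0 200;0.015 0 0 0 0 0 200;0.005 0 0 0 0 0 200'; python3 -m creep '0 0 0.01 0 0 0 200;0 0 0.025 0 0 0 200;0 0 0.03 0 0 0 200;0 0 0.03 0 0 0 200;0 0 0.025 0 0 0 200;0 0 0.015 0 0 0 200;0 0 0.01 0 0 0 200;0 0 0.005 0 0 0 200;0 0 0 0 0 0 200'
```

```text
t: 8.35
tool_pos: [0.5223, -0.0266, 0.2315]
ee_rot: [-2.218, -2.223, 0.001]
contact_force: [0.5, -0.5, -1.2]
gripper_width: 0.622
t: 9.25
tool_pos: [0.5226, -0.0283, 0.0819]
ee_rot: [-2.221, -2.221, 0.001]
contact_force: [-0.1, -0.1, -1.3]
gripper_width: 0.62
```

```bash
python3 -m creep '0 0 0.004 0 0 0 200;0 0 0.003 0 0 0 200;0 0 0.001 0 0 0 200;0 0 0 0 0 0 200'; python3 -m creep '0 0 0.001 0 0 0 200;0 0 0 0 0 0 200'
```

```text
t: 9.65
tool_pos: [0.5228, -0.028, 0.0743]
ee_rot: [2.221, 2.222, 0.0]
contact_force: [0.9, -1.4, -0.4]
gripper_width: 0.624
t: 9.85
tool_pos: [0.5228, -0.0279, 0.0733]
ee_rot: [2.221, 2.222, 0.0]
contact_force: [0.1, 0.3, -1.3]
gripper_width: 0.619
```

```bash
python3 -m creep '0 0 0.001 0 0 0 200;0 0 0 0 0 0 200'
```

```text
t: 10.05
tool_pos: [0.5229, -0.0279, 0.0725]
ee_rot: [2.22, 2.222, 0.0]
contact_force: [-0.5, -0.9, 0.7]
gripper_width: 0.621
```

```bash
python3 -m creep '0 0 0 0 0 0 60;0 0 0 0 0 0 45;0 0 0 0 0 0 45;0 0 0 0 0 0 45;0 0 -0.01 0 0 0 45;0 0 -0.02 0 0 0 45;0 0 -0.03 0 0 0 45;0 0 -0.03 0 0 0 45;0 0 -0.03 0 0 0 45;0 0 -0.02 0 0 0 45;0 0 -0.01 0 0 0 45'; python3 -m creep '-0.013 -0.003 0 0 0 0 75;-0.03 -0.007 0 0 0 0 75;-0.03 -0.007 0 0 0 0 75;-0.03 -0.007 0 0 0 0 75;-0.03 -0.007 0 0 0 0 75;-0.03 -0.007 0 0 0 0 75;-0.03 -0.007 0 0 0 0 75;-0.03 -0.007 0 0 0 0 75;-0.03 -0.007 0 0 0 0 75;-0.02 -0.004 0 0 0 0 75;0 0 0 0 0 0 75;0 0 0 0 0 0 75'; python3 - <<'E'
from h import *
p=arm.read_camera('side');save(p,'s2')
cv2.imwrite('pics/s2c.png',cv2.resize(p['frame'][160:340,180:340,::-1],(533,600),interpolation=2))
for t in ('amber_bottle','dropper_bottle'): print(t,[(w(p,q['centre']).round(4),round(q['score'],2)) for q in arm.place_of(t,p)[:2]])
E
```

```text
t: 11.15
tool_pos: [0.5231, -0.028, 0.2248]
ee_rot: [2.219, 2.221, 0.003]
contact_force: [-0.8, -0.3, 1.0]
gripper_width: 0.825
t: 12.35
tool_pos: [0.4593, -0.3012, 0.2212]
ee_rot: [-2.221, -2.22, 0.0]
contact_force: [0.7, 0.4, -1.1]
gripper_width: 0.709
amber_bottle [(array([ 0.5234, -0.0273,  0.0032]), 0.91)]
dropper_bottle [(array([ 0.4597, -0.3013,  0.0107]), 0.56), (array([ 0.5215, -0.0275,  0.0007]), 0.49)]
```

View pics/s2c.png

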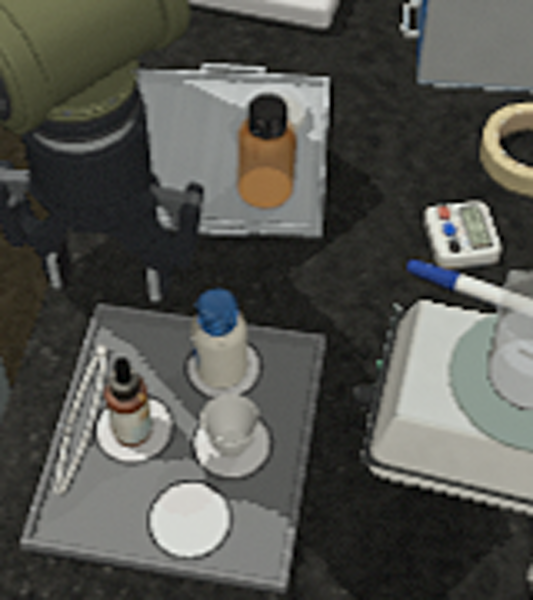

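```bash
python3 -m creep '0 0.0005 0.01 0 0 0 75;0 0 0.02 0 0 0 75;0 0 0.025 0 0 0 75;0 0 0.025 0 0 0 75;0 0 0.025 0 0 0 75;0 0 0.02 0 0 0 75;0 0 0.015 0 0 0 75;0 0 0.01 0 0 0 75;0 0 0.0045 0 0 0 75;0 0 0 0 0 0 75;0 0 0 0 0 0 75'; python3 -m creep '0 0 0 0 0 0 110;0 0 0 0 0 0 130;0 0 0 0 0 0 150;0 0 0 0 0 0 170;0 0 0 0 0 0 200;0 0 0 0 0 0 220;0 0 0 0 0 0 220;0 0 0 0 0 0 220' 30
python3 - <<'E'
# seat measurement: ellipse of the empty amber seat in s2 and back-projection to z=0.010
from h import *
p=arm.read_camera('side'); f=cv2.imread('pics/s2.png')
m=(f.min(axis=2)>190).astype(np.uint8); n,l,st,c=cv2.connectedComponentsWithStats(m[300:330,215:262])
k=1+np.argmax(st[1:,4]); u,v=c[k]+[215,300]; print(st[k],u,v)
d=np.array(p['pose'])[:3,:3]@[(u-p['cx'])/p['fx'],-(v-p['cy'])/p['fy'],-1]; o=np.array(p['pose'])[:3,3]
print(o+d*(0.01-o[2])/d[2])
E
```

```text
t: 13.6
tool_pos: [0.4607, -0.3012, 0.0685]
ee_rot: [2.22, 2.221, 0.0]
contact_force: [0.2, 0.5, -0.2]
gripper_width: 0.708
t: 14.4
tool_pos: [0.4605, -0.3011, 0.0681]
ee_rot: [2.22, 2.222, -0.0]
contact_force: [-2.1, 0.7, 6.5]
gripper_width: 0.365
[ 11   5  22  22 379] 236.43799472295515 315.58047493403694
[ 0.52005652 -0.37043009  0.01      ]
```

```bash
python3 -m creep '0 0 -0.005 0 0 0 230;0 0 -0.015 0 0 0 230;0 0 -0.02 0 0 0 230;0 0 -0.025 0 0 0 230;0 0 -0.025 0 0 0 230;0 0 -0.015 0 0 0 230;0 0 -0.005 0 0 0 230;0.01 -0.001 0 0 0 0 230;0.021 -0.002 0 0 0 0 230;0.03 -0.004 0 0 0 0 230;0.03 -0.004 0 0 0 0 230;0.03 -0.004 0 0 0 0 230;0.03 -0.004 0 0 0 0 230;0.03 -0.004 0 0 0 0 230;0.03 -0.003 0 0 0 0 230;0.03 -0.003 0 0 0 0 230;0.02 0 0 0 0 0 230;0.005 0 0 0 0 0 230;0 0 0 0 0 0 230' 35; python3 -m creep '0 0 0.01 0 0 0 230;0 0 0.025 0 0 0 230;0 0 0.03 0 0 0 230;0 0 0.025 0 0 0 230;0 0 0.01 0 0 0 230;0 0 0.005 0 0 0 230;0 0 0.005 0 0 0 230;0 0 0 0 0 0 230'
```

```text
t: 16.35
tool_pos: [0.4309, -0.0345, 0.1773]
ee_rot: [-2.219, -2.223, 0.001]
contact_force: [0.9, 0.1, -1.0]
gripper_width: 0.362
t: 17.15
tool_pos: [0.4314, -0.0352, 0.0679]
ee_rot: [2.221, 2.222, 0.0]
contact_force: [-0.3, -0.0, -1.3]
gripper_width: 0.364
```

```bash
python3 -m creep '0 0 0.003 0 0 0 230;0 0 0.002 0 0 0 230;0 0 0 0 0 0 230;0 0 0 0 0 0 230'; python3 -m creep '0 0 0.001 0 0 0 230;0 0 0 0 0 0 230';python3 -m creep '0 0 0.001 0 0 0 230;0 0 0 0 0 0 230'
```

```text
t: 17.55
tool_pos: [0.4313, -0.035, 0.0629]
ee_rot: [2.221, 2.222, 0.0]
contact_force: [-0.1, -0.0, -1.6]
gripper_width: 0.361
t: 17.75
tool_pos: [0.4315, -0.0351, 0.0621]
ee_rot: [2.22, 2.222, 0.0]
contact_force: [-0.6, 0.3, 4.5]
gripper_width: 0.363
t: 17.95
tool_pos: [0.4316, -0.0351, 0.0619]
ee_rot: [2.22, 2.222, 0.0]
contact_force: [-8.5, 1.5, 21.9]
gripper_width: 0.363
```

```bash
python3 -m creep '0 0 -0.001 0 0 0 230;0 0 0 0 0 0 130;0 0 0 0 0 0 75;0 0 0 0 0 0 75;0 0 0 0 0 0 75;0 0 0 0 0 0 75;0 0 -0.01 0 0 0 75;0 0 -0.02 0 0 0 75;0 0 -0.03 0 0 0 75;0 0 -0.03 0 0 0 75;0 0 -0.03 0 0 0 75;0 0 -0.01 0 0 0 75' ; python3 -m creep '-0.01 0.005 0 0 0 0 70;-0.023 0.01 0 0 0 0 70;-0.026 0.012 0 0 0 0 70;-0.026 0.012 0 0 0 0 70;-0.026 0.012 0 0 0 0 70;-0.026 0.012 0 0 0 0 70;-0.026 0.012 0 0 0 0 70;-0.026 0.0085 0 0 0 0 70;-0.01 0.005 0 0 0 0 70;0 0 0 0 0 0 70;0 0 0 0 0 0 70'; python3 - <<'E'
from h import *
for n in ('side','top'):
    p=arm.read_camera(n);save(p,n+'3')
    for t in ('amber_bottle','dropper_bottle','white_bottle','crucible_task'): print(t,[(w(p,q['centre']).round(4),round(q['score'],2)) for q in arm.place_of(t,p)[:2]])
    if n=='side':cv2.imwrite('pics/s3c.png',cv2.resize(p['frame'][160:340,180:340,::-1],(533,600),interpolation=2))
E
```

```text
t: 19.15
tool_pos: [0.432, -0.0351, 0.1951]
ee_rot: [2.218, 2.22, 0.004]
contact_force: [-0.7, -0.3, -0.5]
gripper_width: 0.702
t: 20.25
tool_pos: [0.5195, -0.2334, 0.1909]
ee_rot: [-2.219, -2.221, 0.001]
contact_force: [1.5, 0.1, 0.2]
gripper_width: 0.723
amber_bottle [(array([ 0.5222, -0.029 ,  0.0051]), 0.61)]
dropper_bottle [(array([ 0.4327, -0.0366,  0.0015]), 0.59)]
white_bottle [(array([ 0.5144, -0.2354,  0.0112]), 0.55)]
crucible_task [(array([ 0.5403, -0.3028,  0.013 ]), 0.58)]
amber_bottle [(array([ 0.5178, -0.0273,  0.0017]), 0.89), (array([0.5159, 0.0701, 0.0076]), 0.47)]
dropper_bottle [(array([ 0.4324, -0.0382,  0.006 ]), 0.68)]
white_bottle []
crucible_task []
```

View pics/s3c.png

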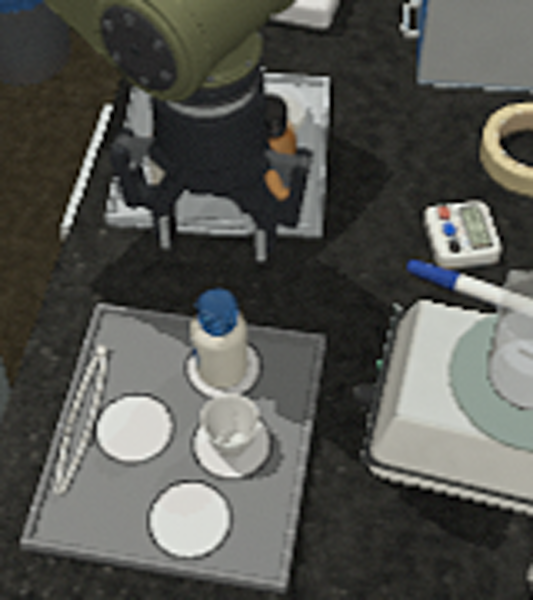

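```bash
python3 -m creep '0 0 0.01 0 0 0 70;0 0 0.02 0 0 0 70;0 0 0.025 0 0 0 70;0 0 0.025 0 0 0 70;0 0 0.025 0 0 0 70;0 0 0.015 0 0 0 70;0 0 0.01 0 0 0 70;0 0 0.003 0 0 0 70;0 0 0 0 0 0 70'; python3 -m creep '0 0 0 0 0 0 100;0 0 0 0 0 0 120;0 0 0 0 0 0 130;0 0 0 0 0 0 140;0 0 0 0 0 0 160;0 0 0 0 0 0 190;0 0 0 0 0 0 190' 30
```

```text
t: 21.65
tool_pos: [0.5201, -0.2341, 0.059]
ee_rot: [2.22, 2.222, 0.0]
contact_force: [-0.1, -0.8, 0.5]
gripper_width: 0.722
t: 22.35
tool_pos: [0.5202, -0.2342, 0.0597]
ee_rot: [2.22, 2.221, 0.0]
contact_force: [-2.4, -0.1, 4.5]
gripper_width: 0.508
```

```bash
python3 -m creep '0 0 -0.005 0 0 0 190;0 0 -0.02 0 0 0 190;0 0 -0.03 0 0 0 190;0 0 -0.03 0 0 0 190;0 0 -0.03 0 0 0 190;0 0 -0.015 0 0 0 190;0 0 -0.005 0 0 0 190;0.008 -0.003 0 0 0 0 190;0.02 -0.006 0 0 0 0 190;0.03 -0.01 0 0 0 0 190;0.03 -0.01 0 0 0 0 190;0.03 -0.01 0 0 0 0 190;0.03 -0.01 0 0 0 0 190;0.03 -0.01 0 0 0 0 190;0.03 -0.01 0 0 0 0 190;0.03 -0.01 0 0 0 0 190;0.03 -0.01 0 0 0 0 190;0.018 -0.0065 0 0 0 0 190;0.005 0 0 0 0 0 190;0 0 0 0 0 0 190' 35; python3 -m creep '0 0 0.01 0 0 0 190;0 0 0.025 0 0 0 190;0 0 0.03 0 0 0 190;0 0 0.03 0 0 0 190;0 0 0.02 0 0 0 190;0 0 0.01 0 0 0 190;0 0 0.005 0 0 0 190;0 0 0 0 0 0 190;0 0 0 0 0 0 190'
```

```text
t: 24.35
tool_pos: [0.4238, 0.0573, 0.1931]
ee_rot: [-2.219, -2.223, 0.001]
contact_force: [0.1, 0.5, -1.2]
gripper_width: 0.504
t: 25.25
tool_pos: [0.4247, 0.0568, 0.0645]
ee_rot: [2.22, 2.221, 0.001]
contact_force: [0.7, -0.3, -2.3]
gripper_width: 0.508
```

```bash
python3 -m creep '0 0 0.005 0 0 0 190;0 0 0.004 0 0 0 190;0 0 0.001 0 0 0 190;0 0 0 0 0 0 190;0 0 0 0 0 0 190'; python3 -m creep '0 0 0.001 0 0 0 190;0 0 0 0 0 0 190'
```

```text
t: 25.75
tool_pos: [0.4242, 0.057, 0.0538]
ee_rot: [2.221, 2.222, -0.0]
contact_force: [-1.1, -0.7, 0.5]
gripper_width: 0.505
t: 25.95
tool_pos: [0.4243, 0.0569, 0.0536]
ee_rot: [2.22, 2.222, -0.0]
contact_force: [-9.3, -1.3, 19.0]
gripper_width: 0.503
```

```bash
python3 -m creep '0 0 -0.001 0 0 0 190;0 0 0 0 0 0 120;0 0 0 0 0 0 70;0 0 0 0 0 0 70;0 0 0 0 0 0 70;0 0 -0.01 0 0 0 70;0 0 -0.02 0 0 0 70;0 0 -0.03 0 0 0 70;0 0 -0.03 0 0 0 70;0 0 -0.03 0 0 0 70;0 0 -0.01 0 0 0 70;0 0 0 0 0 0 70' ; python3 -m creep '-0.01 0.003 0 0 0 0 60;-0.025 0.008 0 0 0 0 60;-0.03 0.01 0 0 0 0 60;-0.03 0.01 0 0 0 0 60;-0.03 0.01 0 0 0 0 60;-0.03 0.01 0 0 0 0 60;-0.03 0.01 0 0 0 0 60;-0.03 0.01 0 0 0 0 60;-0.03 0.01 0 0 0 0 60;-0.03 0.01 0 0 0 0 60;-0.03 0.01 0 0 0 0 60;-0.03 0.0085 0 0 0 0 60;-0.018 0.005 0 0 0 0 60;-0.005 0.001 0 0 0 0 60;0 0 0 0 0 0 60;0 0 0 0 0 0 60'; python3 - <<'E'
from h import *
for n in ('side','top'):
    p=arm.read_camera(n);save(p,n+'4')
    for t in ('amber_bottle','dropper_bottle','white_bottle','crucible_task','petri_dish','balance'): print(t,[(w(p,q['centre']).round(4),round(q['score'],2)) for q in arm.place_of(t,p)[:2]])
a=cv2.imread('pics/side4.png')[110:340,190:330];b=cv2.imread('pics/top4.png')[120:270,130:350]
a=cv2.resize(a,(365,600),interpolation=2);b=cv2.resize(b,(420,286),interpolation=2)
cv2.imwrite('pics/c4.png',np.hstack([a,cv2.copyMakeBorder(b,0,314,0,0,0)]))
E
```

```text
t: 27.15
tool_pos: [0.4246, 0.057, 0.1851]
ee_rot: [2.219, 2.221, 0.003]
contact_force: [0.1, -0.9, -1.4]
gripper_width: 0.728
t: 28.75
tool_pos: [0.5396, -0.3003, 0.1831]
ee_rot: [-2.219, -2.222, 0.0]
contact_force: [0.2, -0.2, 0.1]
gripper_width: 0.767
amber_bottle [(array([ 0.5237, -0.0274,  0.0047]), 0.65)]
dropper_bottle []
white_bottle []
crucible_task [(array([ 0.5402, -0.2986,  0.0122]), 0.48)]
petri_dish [(array([ 0.523 ,  0.0674, -0.0009]), 0.49)]
balance [(array([ 0.4927,  0.2894, -0.0017]), 0.6)]
amber_bottle [(array([ 0.5207, -0.0264,  0.0055]), 0.9)]
dropper_bottle [(array([ 0.4285, -0.0361,  0.0023]), 0.6), (array([ 0.5193, -0.026 ,  0.0033]), 0.21)]
white_bottle [(array([0.4245, 0.0584, 0.0077]), 0.65), (array([0.5187, 0.067 , 0.0057]), 0.2)]
crucible_task [(array([ 0.5405, -0.3007,  0.0097]), 0.43), (array([ 0.4732,  0.0177, -0.0008]), 0.34)]
petri_dish [(array([0.5177, 0.0658, 0.0073]), 0.6)]
balance []
```

View pics/c4.png

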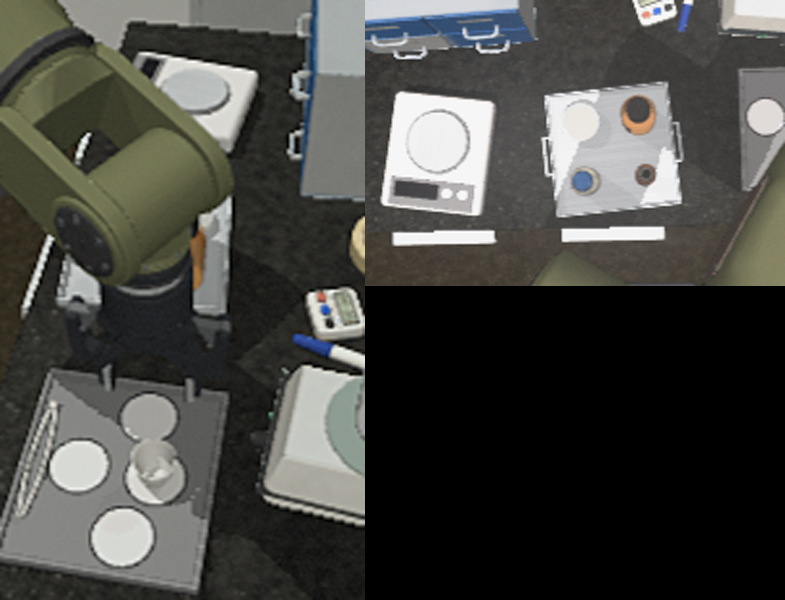

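```bash
python3 -m creep '0 0 0.01 0 0 0 60;0 0 0.02 0 0 0 60;0 0 0.025 0 0 0 60;0 0 0.025 0 0 0 60;0 0 0.025 0 0 0 60;0 0 0.015 0 0 0 60;0 0 0.009 0 0 0 60;0 0 0.002 0 0 0 60;0 0 0 0 0 0 60;0 0 0 0 0 0 60'; python3 -m creep '0 0 0 0 0 0 100;0 0 0 0 0 0 115;0 0 0 0 0 0 125;0 0 0 0 0 0 135;0 0 0 0 0 0 150;0 0 0 0 0 0 190;0 0 0 0 0 0 190' 30
python3 -m creep '0 0 -0.005 0 0 0 190;0 0 -0.01 0 0 0 190;0 0 -0.01 0 0 0 190;0 0 0 0 0 0 190;0 0 0 0 0 0 190' 30
python3 - <<'E'
from h import *
P={}
for n in('side','top'): P[n]=arm.read_camera(n); save(P[n],n+'5')
cv2.imwrite('pics/s5c.png',cv2.resize(P['side']['frame'][250:330,200:300,::-1],(700,560),interpolation=2))
def bp(p,u,z):
    d=np.array(p['pose'])[:3,:3]@[(u[0]-p['cx'])/p['fx'],-(u[1]-p['cy'])/p['fy'],-1]; o=np.array(p['pose'])[:3,3]
    return (o+d*(z-o[2])/d[2]).round(4)
def blob(f,u,r=14,th=150):   # bright disc holding pixel u
    g=f[:,:,1]; x,y=int(u[0]),int(u[1]); g=g[y-r:y+r,x-r:x+r]
    n,l,st,c=cv2.connectedComponentsWithStats((g>th).astype(np.uint8)); k=l[r,r]
    return c[k]+[x-r,y-r],st[k]
f=cv2.imread('pics/side4.png')
for nm,X in(('amber',(.52,-.369,.01)),('dropper',(.46,-.301,.01)),('white',(.52,-.233,.01))):
    c,st=blob(f,pix(P['side'],X)); print(nm,bp(P['side'],c,.01),st)
E
```

```text
t: 30.45
tool_pos: [0.5404, -0.3012, 0.0538]
ee_rot: [2.219, 2.221, 0.001]
contact_force: [-0.8, -0.4, 0.0]
gripper_width: 0.766
t: 31.15
tool_pos: [0.54, -0.3011, 0.0533]
ee_rot: [2.22, 2.222, -0.0]
contact_force: [-2.2, 0.2, 5.2]
gripper_width: 0.475
t: 31.65
tool_pos: [0.54, -0.301, 0.0782]
ee_rot: [2.22, 2.222, 0.0]
contact_force: [-0.3, 0.0, -1.3]
gripper_width: 0.474
amber [ 0.5201 -0.3701  0.01  ] [  3   4  24  22 409]
dropper [ 0.4604 -0.3016  0.01  ] [  4   6  23  19 342]
white [ 0.5222 -0.2391  0.01  ] [  5   6  20  22 327]
```

View pics/s5c.png

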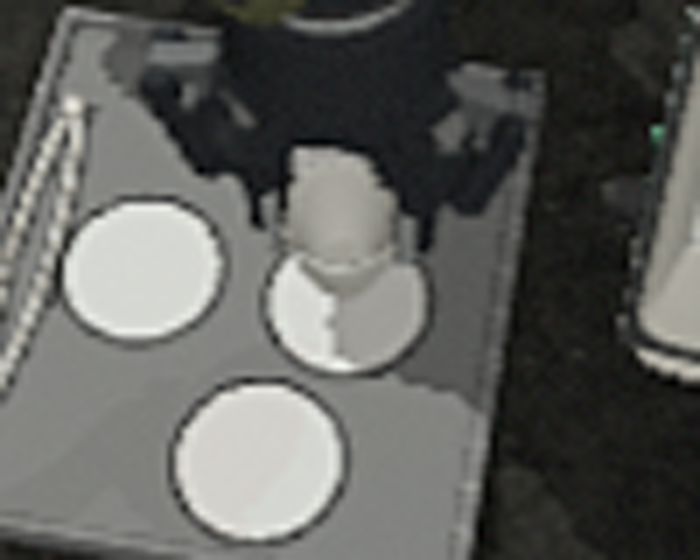

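```bash
python3 -m creep '0 0 -0.005 0 0 0 190;0 0 -0.02 0 0 0 190;0 0 -0.03 0 0 0 190;0 0 -0.03 0 0 0 190;0 0 -0.025 0 0 0 190;0 0 -0.01 0 0 0 190;0 0 0 0 0 0 190'
python3 - <<'E'
from h import *
def bp(p,u,z):
    d=np.array(p['pose'])[:3,:3]@[(u[0]-p['cx'])/p['fx'],-(u[1]-p['cy'])/p['fy'],-1]; o=np.array(p['pose'])[:3,3]
    return (o+d*(z-o[2])/d[2]).round(4)
for n in('top','side'):
    p=arm.read_camera(n); f=p['frame'][:,:,::-1]
    # rectify the plane z=0.046 around the balance, 0.5 mm/px, then find the 94 mm circle
    S=np.array([(.40,.20),(.58,.20),(.58,.38),(.40,.38)]); src=np.float32([pix(p,(x,y,.046)) for x,y in S])
    dst=np.float32([((x-.40)/.0005,(y-.20)/.0005) for x,y in S]); H=cv2.getPerspectiveTransform(src,dst)
    g=cv2.cvtColor(cv2.warpPerspective(f,H,(360,360),flags=2),6); cv2.imwrite(f'pics/pan_{n}.png',g)
    c=cv2.HoughCircles(cv2.GaussianBlur(g,(0,0),2),cv2.HOUGH_GRADIENT_ALT,1.5,50,param1=40,param2=.6,minRadius=85,maxRadius=105)
    print(n,None if c is None else [(k[0]*.0005+.40,k[1]*.0005+.20,k[2]*.5) for k in c[0]])
a=[cv2.imread(f'pics/pan_{n}.png') for n in('top','side')]; cv2.imwrite('pics/pan.png',np.hstack(a))
E
```

```text
t: 32.45
tool_pos: [0.5402, -0.3011, 0.1988]
ee_rot: [2.219, 2.221, 0.001]
contact_force: [-0.3, 0.0, -1.2]
gripper_width: 0.479
top [(np.float32(0.4885), np.float32(0.28775), np.float32(50.56409)), (np.float32(0.4885), np.float32(0.28775), np.float32(45.85145))]
side None
```

View pics/pan.png

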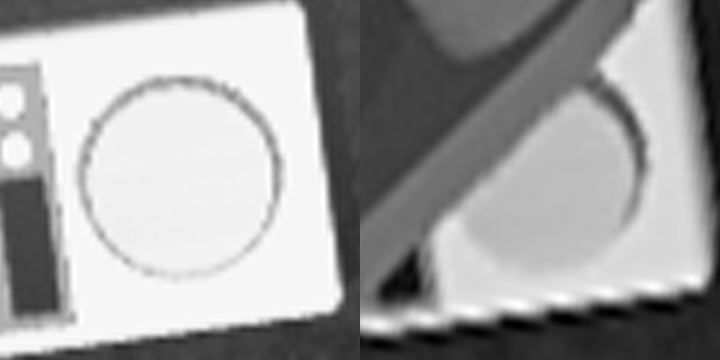

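```bash
python3 -m creep '0.01 -0.001 0 0 0 0 190;0.02 -0.002 0 0 0 0 190;0.035 -0.003 0 0 0 0 190;0.035 -0.003 0 0 0 0 190;0.035 -0.003 0 0 0 0 190;0.035 -0.003 0 0 0 0 190;0.035 -0.003 0 0 0 0 190;0.035 -0.003 0 0 0 0 190;0.035 -0.003 0 0 0 0 190;0.035 -0.003 0 0 0 0 190;0.035 -0.003 0 0 0 0 190;0.035 -0.003 0 0 0 0 190;0.035 -0.003 0 0 0 0 190;0.035 -0.003 0 0 0 0 190;0.035 -0.003 0 0 0 0 190;0.035 -0.003 0 0 0 0 190;0.035 -0.003 0 0 0 0 190;0.025 -0.001 0 0 0 0 190;0.01 0 0 0 0 0 190;0 0 0 0 0 0 190'; python3 -m creep '0 0 0.01 0 0 0 190;0 0 0.025 0 0 0 190;0 0 0.03 0 0 0 190;0 0 0.02 0 0 0 190;0 0 0.01 0 0 0 190;0 0 0.003 0 0 0 190;0 0 0 0 0 0 190;0 0 0 0 0 0 190'
```

```text
t: 34.55
tool_pos: [0.4898, 0.2898, 0.1968]
ee_rot: [-2.218, -2.224, 0.002]
contact_force: [0.6, 0.4, 0.2]
gripper_width: 0.479
t: 35.35
tool_pos: [0.491, 0.289, 0.1008]
ee_rot: [2.221, 2.222, 0.002]
contact_force: [0.5, -0.3, -0.7]
gripper_width: 0.478
```

```bash
python3 -m creep '0 0 0.004 0 0 0 190;0 0 0.004 0 0 0 190;0 0 0.002 0 0 0 190;0 0 0 0 0 0 190;0 0 0 0 0 0 190'; python3 - <<'E'
from h import *
p=arm.read_camera('side');save(p,'s6')
c=p['frame'][110:190,215:315,::-1]
p=arm.read_camera('top');save(p,'t6');d=p['frame'][155:235,121:221,::-1]
cv2.imwrite('pics/s6c.png',cv2.resize(np.hstack([c,d]),(800,320),interpolation=2))
for q in arm.place_of('crucible_task',p)[:2]: print(w(p,q['centre']).round(4),q['score'])
E
```

```text
t: 35.85
tool_pos: [0.4905, 0.289, 0.0898]
ee_rot: [-2.221, -2.222, 0.0]
contact_force: [0.2, -0.3, 0.2]
gripper_width: 0.477
[0.4909 0.2864 0.0467] 0.4
```

View pics/s6c.png

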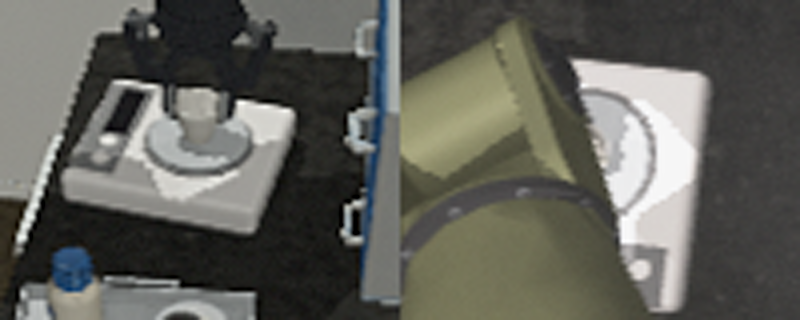

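```bash
python3 -m creep '0 0 0.001 0 0 0 190;0 0 0 0 0 0 190';python3 -m creep '0 0 0.0005 0 0 0 190;0 0 0 0 0 0 190'
```

```text
t: 36.2
tool_pos: [0.4907, 0.2891, 0.0893]
ee_rot: [2.221, 2.222, 0.001]
contact_force: [-2.0, 0.1, 4.5]
gripper_width: 0.474
t: 36.4
tool_pos: [0.4907, 0.2892, 0.0892]
ee_rot: [2.22, 2.222, 0.001]
contact_force: [-4.3, -0.5, 10.4]
gripper_width: 0.477
```

```bash
python3 -m creep '0 0 -0.0005 0 0 0 150;0 0 0 0 0 0 110;0 0 0 0 0 0 80;0 0 0 0 0 0 60;0 0 0 0 0 0 60;0 0 -0.01 0 0 0 60;0 0 -0.02 0 0 0 60;0 0 -0.03 0 0 0 60;0 0 -0.03 0 0 0 60;0 0 -0.01 0 0 0 60' ; python3 -m creep '-0.012 -0.004 0 0 0 0 70;-0.03 -0.009 0 0 0 0 70;-0.03 -0.009 0 0 0 0 70;-0.03 -0.009 0 0 0 0 70;-0.03 -0.009 0 0 0 0 70;-0.03 -0.009 0 0 0 0 70;-0.03 -0.008 0 0 0 0 70;-0.03 -0.006 0 0 0 0 70;-0.01 -0.003 0 0 0 0 70;0 0 0 0 0 0 70;0 0 0 0 0 0 70'; python3 - <<'E'
from h import *
p=arm.read_camera('side');save(p,'s7')
for q in arm.place_of('crucible_task',p)[:2]: print(w(p,q['centre']).round(4),q['score'])
c=p['frame'][110:190,215:315,::-1]
p=arm.read_camera('top');save(p,'t7');d=p['frame'][155:235,121:221,::-1]
cv2.imwrite('pics/s7c.png',cv2.resize(np.hstack([c,d]),(800,320),interpolation=2))
for t in('crucible_task','white_bottle'):
  for q in arm.place_of(t,p)[:2]: print(w(p,q['centre']).round(4),q['score'])
E
```

```text
t: 37.4
tool_pos: [0.4913, 0.2894, 0.1926]
ee_rot: [2.22, 2.221, 0.007]
contact_force: [-0.2, 0.1, -0.3]
gripper_width: 0.764
t: 38.5
tool_pos: [0.4246, 0.0573, 0.1883]
ee_rot: [-2.221, -2.221, 0.001]
contact_force: [-0.3, 0.1, 0.1]
gripper_width: 0.726
[0.4936 0.2911 0.0459] 0.44
[0.4927 0.2895 0.0468] 0.47
[0.4871 0.2932 0.0039] 0.33
```

View pics/s7c.png

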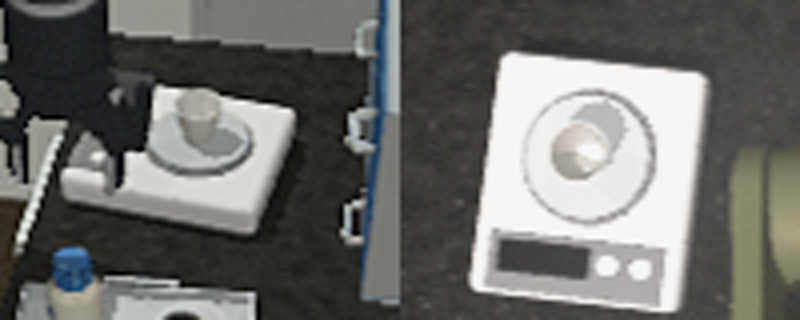

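```bash
python3 -m creep '-0.0003 -0.0003 0.01 0 0 0 70;0 0 0.02 0 0 0 70;0 0 0.025 0 0 0 70;0 0 0.025 0 0 0 70;0 0 0.025 0 0 0 70;0 0 0.015 0 0 0 70;0 0 0.01 0 0 0 70;0 0 0.003 0 0 0 70;0 0 0 0 0 0 70;0 0 0 0 0 0 70'; python3 -m creep '0 0 0 0 0 0 100;0 0 0 0 0 0 120;0 0 0 0 0 0 130;0 0 0 0 0 0 140;0 0 0 0 0 0 160;0 0 0 0 0 0 190;0 0 0 0 0 0 190' 30
```

```text
t: 39.75
tool_pos: [0.4248, 0.0567, 0.0564]
ee_rot: [2.22, 2.222, 0.001]
contact_force: [0.5, -0.1, 0.1]
gripper_width: 0.723
t: 40.45
tool_pos: [0.4246, 0.0566, 0.0563]
ee_rot: [2.22, 2.222, 0.001]
contact_force: [-2.4, -0.9, 7.4]
gripper_width: 0.502
```

```bash
python3 -m creep '0 0 -0.005 0 0 0 190;0 0 -0.02 0 0 0 190;0 0 -0.03 0 0 0 190;0 0 -0.03 0 0 0 190;0 0 -0.03 0 0 0 190;0 0 -0.015 0 0 0 190;0 0 -0.005 0 0 0 190;-0.008 0.003 0 0 0 0 190;-0.02 0.006 0 0 0 0 190;-0.03 0.01 0 0 0 0 190;-0.03 0.01 0 0 0 0 190;-0.03 0.01 0 0 0 0 190;-0.03 0.01 0 0 0 0 190;-0.03 0.01 0 0 0 0 190;-0.03 0.01 0 0 0 0 190;-0.03 0.01 0 0 0 0 190;-0.03 0.01 0 0 0 0 190;-0.018 0.0065 0 0 0 0 190;-0.005 0 0 0 0 0 190;0 0 0 0 0 0 190' 35; python3 -m creep '0 0 0.01 0 0 0 190;0 0 0.025 0 0 0 190;0 0 0.03 0 0 0 190;0 0 0.03 0 0 0 190;0 0 0.015 0 0 0 190;0 0 0.005 0 0 0 190;0 0 0 0 0 0 190;0 0 0 0 0 0 190'
```

```text
t: 42.45
tool_pos: [0.5194, -0.2347, 0.1894]
ee_rot: [-2.22, -2.22, 0.001]
contact_force: [-0.1, 0.8, -1.3]
gripper_width: 0.5
t: 43.25
tool_pos: [0.5207, -0.2344, 0.077]
ee_rot: [2.219, 2.221, 0.001]
contact_force: [-0.3, -0.2, -1.1]
gripper_width: 0.5
```

```bash
python3 -m creep '0 0 0.006 0 0 0 190;0 0 0.005 0 0 0 190;0 0 0.002 0 0 0 190;0 0 0 0 0 0 190;0 0 0 0 0 0 190'; python3 -m creep '0 0 0.001 0 0 0 190;0 0 0 0 0 0 190';python3 -m creep '0 0 0.001 0 0 0 190;0 0 0 0 0 0 190'
```

```text
t: 43.75
tool_pos: [0.5201, -0.2343, 0.0628]
ee_rot: [2.221, 2.222, 0.0]
contact_force: [-0.3, -0.9, -1.9]
gripper_width: 0.499
t: 43.95
tool_pos: [0.5202, -0.2344, 0.0624]
ee_rot: [2.22, 2.222, 0.0]
contact_force: [-3.5, 1.1, 7.3]
gripper_width: 0.497
t: 44.15
tool_pos: [0.5203, -0.2346, 0.0623]
ee_rot: [2.22, 2.222, -0.0]
contact_force: [-8.2, 2.5, 17.4]
gripper_width: 0.497
```

```bash
python3 -m creep '0 0 -0.0015 0 0 0 190;0 0 0 0 0 0 120;0 0 0 0 0 0 70;0 0 0 0 0 0 70;0 0 0 0 0 0 70;0 0 -0.01 0 0 0 70;0 0 -0.02 0 0 0 70;0 0 -0.03 0 0 0 70;0 0 -0.03 0 0 0 70;0 0 -0.03 0 0 0 70;0 0 -0.015 0 0 0 70;0 0 0 0 0 0 70' ; python3 -m creep '0.01 -0.005 0 0 0 0 75;0.023 -0.01 0 0 0 0 75;0.026 -0.012 0 0 0 0 75;0.026 -0.012 0 0 0 0 75;0.026 -0.012 0 0 0 0 75;0.026 -0.012 0 0 0 0 75;0.026 -0.012 0 0 0 0 75;0.026 -0.009 0 0 0 0 75;0.01 -0.005 0 0 0 0 75;0 0 0 0 0 0 75;0 0 0 0 0 0 75;0 0 0 0 0 0 75'; python3 - <<'E'
from h import *
for n in('side','top'):
  p=arm.read_camera(n);save(p,n+'8')
  for t in('dropper_bottle','white_bottle'): print(t,[(w(p,q['centre']).round(4),round(q['score'],2)) for q in arm.place_of(t,p)[:2]])
E
```

```text
t: 45.35
tool_pos: [0.5208, -0.2346, 0.2002]
ee_rot: [2.218, 2.219, 0.002]
contact_force: [0.8, -0.7, -0.2]
gripper_width: 0.724
t: 46.55
tool_pos: [0.4312, -0.0361, 0.197]
ee_rot: [-2.221, -2.221, 0.001]
contact_force: [0.1, 0.0, 0.4]
gripper_width: 0.705
dropper_bottle [(array([ 0.4288, -0.032 ,  0.0031]), 0.62)]
white_bottle [(array([ 0.5158, -0.2358,  0.0097]), 0.59)]
dropper_bottle []
white_bottle [(array([ 0.5249, -0.2339,  0.0109]), 0.52)]
```

```bash
python3 -m creep '0.001 0.0004 0.01 0 0 0 75;0 0 0.02 0 0 0 75;0 0 0.025 0 0 0 75;0 0 0.025 0 0 0 75;0 0 0.025 0 0 0 75;0 0 0.015 0 0 0 75;0 0 0.01 0 0 0 75;0 0 0.004 0 0 0 75;0 0 0 0 0 0 75;0 0 0 0 0 0 75'; python3 -m creep '0 0 0 0 0 0 110;0 0 0 0 0 0 130;0 0 0 0 0 0 150;0 0 0 0 0 0 170;0 0 0 0 0 0 200;0 0 0 0 0 0 230;0 0 0 0 0 0 230' 30
```

```text
t: 47.85
tool_pos: [0.4317, -0.0344, 0.0638]
ee_rot: [2.22, 2.222, 0.001]
contact_force: [0.4, -0.6, 0.8]
gripper_width: 0.704
t: 48.55
tool_pos: [0.4315, -0.0344, 0.0636]
ee_rot: [2.22, 2.222, 0.0]
contact_force: [-1.6, 0.0, 6.7]
gripper_width: 0.362
```

```bash
python3 -m creep '0 0 -0.005 0 0 0 230;0 0 -0.015 0 0 0 230;0 0 -0.025 0 0 0 230;0 0 -0.025 0 0 0 230;0 0 -0.025 0 0 0 230;0 0 -0.015 0 0 0 230;0 0 -0.005 0 0 0 230;-0.01 0.001 0 0 0 0 230;-0.021 0.002 0 0 0 0 230;-0.03 0.004 0 0 0 0 230;-0.03 0.004 0 0 0 0 230;-0.03 0.004 0 0 0 0 230;-0.03 0.004 0 0 0 0 230;-0.03 0.004 0 0 0 0 230;-0.03 0.003 0 0 0 0 230;-0.03 0.003 0 0 0 0 230;-0.02 0 0 0 0 0 230;-0.005 0 0 0 0 0 230;0 0 0 0 0 0 230;0 0 0 0 0 0 230' 35; python3 -m creep '0 0 0.01 0 0 0 230;0 0 0.025 0 0 0 230;0 0 0.03 0 0 0 230;0 0 0.02 0 0 0 230;0 0 0.01 0 0 0 230;0 0 0.005 0 0 0 230;0 0 0 0 0 0 230;0 0 0 0 0 0 230'
```

```text
t: 50.55
tool_pos: [0.4603, -0.2997, 0.1777]
ee_rot: [-2.22, -2.222, 0.0]
contact_force: [0.5, 0.2, -0.1]
gripper_width: 0.364
t: 51.35
tool_pos: [0.4609, -0.3005, 0.0791]
ee_rot: [2.219, 2.221, 0.0]
contact_force: [-0.6, 0.1, 0.9]
gripper_width: 0.364
```

```bash
python3 -m creep '0 0 0.005 0 0 0 230;0 0 0.003 0 0 0 230;0 0 0.001 0 0 0 230;0 0 0 0 0 0 230;0 0 0 0 0 0 230'; python3 -m creep '0 0 0.001 0 0 0 230;0 0 0 0 0 0 230'
```

```text
t: 51.85
tool_pos: [0.4606, -0.3004, 0.0697]
ee_rot: [2.22, 2.222, -0.0]
contact_force: [-2.4, 0.9, 5.9]
gripper_width: 0.361
t: 52.05
tool_pos: [0.4607, -0.3007, 0.0696]
ee_rot: [2.22, 2.222, -0.0]
contact_force: [-7.2, 2.4, 16.9]
gripper_width: 0.365
```

```bash
python3 -m creep '0 0 -0.0015 0 0 0 230;0 0 0 0 0 0 130;0 0 0 0 0 0 75;0 0 0 0 0 0 75;0 0 0 0 0 0 75;0 0 0 0 0 0 75;0 0 -0.01 0 0 0 75;0 0 -0.02 0 0 0 75;0 0 -0.03 0 0 0 75;0 0 -0.03 0 0 0 75;0 0 -0.03 0 0 0 75;0 0 -0.025 0 0 0 75;0 0 -0.01 0 0 0 75' ; python3 -m creep '0.013 0.003 0 0 0 0 45;0.03 0.007 0 0 0 0 45;0.03 0.007 0 0 0 0 45;0.03 0.007 0 0 0 0 45;0.03 0.007 0 0 0 0 45;0.03 0.007 0 0 0 0 45;0.03 0.007 0 0 0 0 45;0.03 0.007 0 0 0 0 45;0.03 0.007 0 0 0 0 45;0.02 0.003 0 0 0 0 45;0 0 0 0 0 0 45;0 0 0 0 0 0 45;0 0 0 0 0 0 45'; python3 - <<'E'
from h import *
for n in('side','top'):
  p=arm.read_camera(n);save(p,n+'9')
  for t in('dropper_bottle','white_bottle','amber_bottle'): print(t,[(w(p,q['centre']).round(4),round(q['score'],2)) for q in arm.place_of(t,p)[:2]])
E
```

```text
t: 53.35
tool_pos: [0.461, -0.3006, 0.228]
ee_rot: [2.218, 2.219, 0.001]
contact_force: [-0.1, -0.5, 0.0]
gripper_width: 0.71
t: 54.65
tool_pos: [0.522, -0.0277, 0.2241]
ee_rot: [-2.221, -2.221, 0.001]
contact_force: [0.2, 0.1, -0.1]
gripper_width: 0.822
dropper_bottle [(array([ 0.4621, -0.3009,  0.0082]), 0.73)]
white_bottle [(array([ 0.5185, -0.2338,  0.0116]), 0.75)]
amber_bottle [(array([ 0.5233, -0.0287,  0.0036]), 0.58)]
dropper_bottle [(array([ 0.461 , -0.3039,  0.0076]), 0.53)]
white_bottle [(array([ 0.5207, -0.2313,  0.015 ]), 0.45)]
amber_bottle [(array([ 0.5195, -0.0286,  0.0027]), 0.59)]
```

```bash
python3 -m creep '-0.0002 0.0005 0.01 0 0 0 45;0 0 0.02 0 0 0 45;0 0 0.03 0 0 0 45;0 0 0.03 0 0 0 45;0 0 0.025 0 0 0 45;0 0 0.02 0 0 0 45;0 0 0.01 0 0 0 45;0 0 0.007 0 0 0 45;0 0 0 0 0 0 45;0 0 0 0 0 0 45'; python3 -m creep '0 0 0 0 0 0 60;0 0 0 0 0 0 80;0 0 0 0 0 0 95;0 0 0 0 0 0 110;0 0 0 0 0 0 130;0 0 0 0 0 0 200;0 0 0 0 0 0 200' 40
```

```text
t: 56.05
tool_pos: [0.5232, -0.0275, 0.0734]
ee_rot: [2.22, 2.222, 0.001]
contact_force: [0.3, -0.8, -0.0]
gripper_width: 0.824
t: 56.75
tool_pos: [0.5232, -0.0274, 0.0736]
ee_rot: [2.22, 2.222, 0.001]
contact_force: [-1.4, 0.4, 6.6]
gripper_width: 0.621
```

```bash
python3 -m creep '0 0 -0.005 0 0 0 200;0 0 -0.02 0 0 0 200;0 0 -0.03 0 0 0 200;0 0 -0.03 0 0 0 200;0 0 -0.03 0 0 0 200;0 0 -0.025 0 0 0 200;0 0 -0.01 0 0 0 200;-0.01 0 0 0 0 0 200;-0.02 0 0 0 0 0 200;-0.03 0 0 0 0 0 200;-0.035 0 0 0 0 0 200;-0.035 -0.0029 0 0 0 0 200;-0.035 0 0 0 0 0 200;-0.035 0 0 0 0 0 200;-0.035 0 0 0 0 0 200;-0.035 0 0 0 0 0 200;-0.035 0 0 0 0 0 200;-0.02 0 0 0 0 0 200;-0.011 0 0 0 0 0 200;-0.005 0 0 0 0 0 200' 45; python3 -m creep '0 0 0.01 0 0 0 200;0 0 0.025 0 0 0 200;0 0 0.03 0 0 0 200;0 0 0.03 0 0 0 200;0 0 0.02 0 0 0 200;0 0 0.01 0 0 0 200;0 0 0.007 0 0 0 200;0 0 0 0 0 0 200;0 0 0 0 0 0 200'
```

```text
t: 58.75
tool_pos: [0.5196, -0.3692, 0.2212]
ee_rot: [-2.22, -2.22, 0.0]
contact_force: [-0.7, -0.2, -1.6]
gripper_width: 0.623
t: 59.65
tool_pos: [0.5206, -0.3685, 0.0917]
ee_rot: [2.219, 2.222, 0.0]
contact_force: [0.2, -0.3, -0.9]
gripper_width: 0.622
```

```bash
python3 -m creep '0 0 0.005 0 0 0 200;0 0 0.004 0 0 0 200;0 0 0.002 0 0 0 200;0 0 0.001 0 0 0 200;0 0 0 0 0 0 200;0 0 0 0 0 0 200'; python3 -m creep '0 0 0.001 0 0 0 200;0 0 0 0 0 0 200'
```

```text
t: 60.25
tool_pos: [0.5202, -0.3686, 0.0796]
ee_rot: [2.221, 2.222, -0.0]
contact_force: [-3.2, 2.5, 7.9]
gripper_width: 0.618
t: 60.45
tool_pos: [0.5203, -0.3687, 0.0796]
ee_rot: [2.22, 2.222, -0.0]
contact_force: [-5.2, 4.3, 16.4]
gripper_width: 0.619
```

Release, rise, and move clear for a final look.

```bash
python3 -m creep '0 0 -0.001 0 0 0 150;0 0 0 0 0 0 80;0 0 0 0 0 0 45;0 0 0 0 0 0 45;0 0 0 0 0 0 45;0 0 -0.01 0 0 0 45;0 0 -0.02 0 0 0 45;0 0 -0.03 0 0 0 45;0 0 -0.03 0 0 0 45;0 0 -0.03 0 0 0 45;0 0 -0.03 0 0 0 45;0 0 -0.02 0 0 0 45;0 0 -0.01 0 0 0 45' ; python3 -m creep '0.01 -0.01 0 0 0 0 45;0.03 -0.02 0 0 0 0 45;0.035 -0.02 0 0 0 0 45;0.035 -0.02 0 0 0 0 45;0.035 -0.01 0 0 0 0 45;0.035 -0.01 0 0 0 0 45;0.035 -0.01 0 0 0 0 45;0.035 -0.01 0 0 0 0 45;0.035 -0.01 0 0 0 0 45;0.035 0 0 0 0 0 45;0.01 0 0 0 0 0 45;0 0 0 0 0 0 45;0 0 0 0 0 0 45'; python3 - <<'E'
from h import *
I=[]
for n in('side','top'):
  p=arm.read_camera(n);save(p,n+'10')
  for t in T: print(t,[(w(p,q['centre']).round(4),round(q['score'],2)) for q in arm.place_of(t,p)[:2]])
a=cv2.imread('pics/side10.png')[110:340,190:330];b=cv2.imread('pics/top10.png')[120:270,130:430]
a=cv2.resize(a,(365,600),interpolation=2);b=cv2.resize(b,(430,215),interpolation=2)
c=cv2.resize(cv2.imread('pics/top10.png')[150:230,320:410],(430,382),interpolation=2)
cv2.imwrite('pics/c10.png',np.hstack([a,np.vstack([b,c])[:600]] if True else 0) if np.vstack([b,c]).shape[0]==600 else np.hstack([a,cv2.copyMakeBorder(np.vstack([b,c]),0,600-597,0,0,0)]))
E
```

```text
t: 61.75
tool_pos: [0.5204, -0.3686, 0.2617]
ee_rot: [2.218, 2.22, 0.001]
contact_force: [0.6, -0.9, 0.5]
gripper_width: 0.819
t: 63.05
tool_pos: [0.4001, -0.0391, 0.2587]
ee_rot: [-2.22, -2.222, 0.0]
contact_force: [-0.3, 0.0, 0.3]
gripper_width: 0.821
reagent_stand [(array([ 0.5027, -0.3013,  0.0018]), 0.82)]
side_tray [(array([ 0.476 ,  0.0158, -0.0023]), 0.56), (array([ 0.5029, -0.3028,  0.0014]), 0.55)]
balance [(array([ 0.4939,  0.2874, -0.    ]), 0.77)]
amber_bottle [(array([ 0.5188, -0.3678,  0.01  ]), 0.88)]
white_bottle [(array([ 0.5196, -0.2332,  0.0122]), 0.95), (array([4.728e-01, 1.220e-02, 4.000e-04]), 0.62)]
dropper_bottle [(array([ 0.4584, -0.3011,  0.0083]), 0.85), (array([ 5.019e-01, -3.013e-01,  4.000e-04]), 0.41)]
crucible_task [(array([0.4898, 0.2897, 0.0474]), 0.42)]
petri_dish [(array([0.5197, 0.0682, 0.0017]), 0.54)]
reagent_stand [(array([ 5.017e-01, -3.042e-01, -5.000e-04]), 0.82)]
side_tray [(array([ 0.4726,  0.0191, -0.003 ]), 0.56)]
balance [(array([0.4877, 0.2897, 0.0034]), 0.63)]
amber_bottle [(array([ 0.5161, -0.3702,  0.0118]), 0.86)]
white_bottle [(array([ 0.5241, -0.2331,  0.0163]), 0.53)]
dropper_bottle [(array([ 0.5185, -0.236 ,  0.0138]), 0.69), (array([ 0.4598, -0.3055,  0.0115]), 0.61)]
crucible_task [(array([0.4924, 0.287 , 0.0496]), 0.5)]
petri_dish [(array([0.5145, 0.0684, 0.0067]), 0.71), (array([0.4899, 0.2937, 0.0016]), 0.48)]
```

View pics/c10.png

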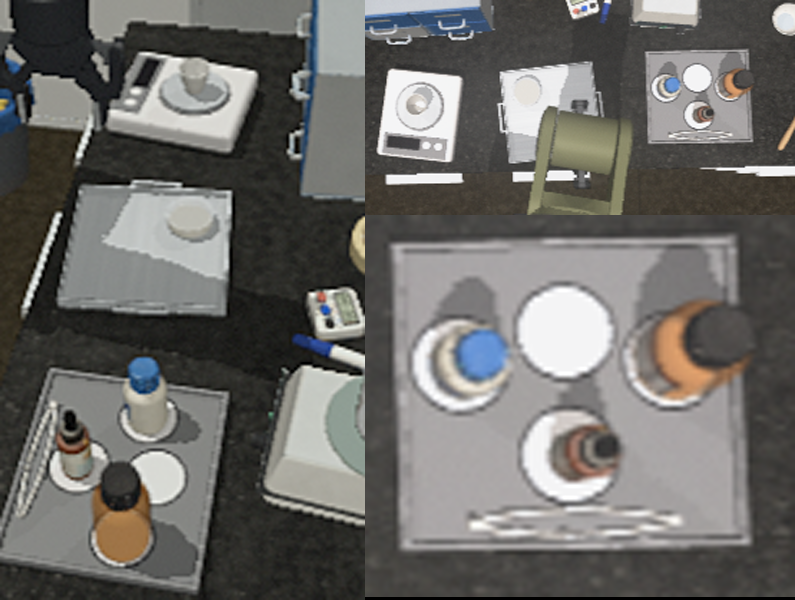

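All three bottles stand upright on their own seats, the crucible is centred on the pan, and the dish is where it was. The arm is clear of everything.

```bash
python3 -c "
from rig import arm
arm.job_done(); print(arm.get_state()['t'])"
```

```text
the job is handed in; nothing more can be done
the job is handed in; nothing more can be done
```

I cleared the amber, dropper and white bottles onto the empty quarters of the side tray and stood the crucible on the balance pan. Then I put the white, dropper and amber bottles back on the seats they came from. I handed the job in at about 63 s, with the arm clear of everything.

**Last checks:** The final pictures show all three bottles upright on their own seats. The side camera puts each within about 2 mm of its seat centre. The crucible is upright and within about 3 mm of the pan centre I used. The petri dish reads the same as at the start, within the measuring error.

**Disagreements:**
- The top camera was looser: up to about 5 mm off for each bottle, and its best hit for the dropper bottle was really the white bottle. The picture, the side camera and the gripper positions all spoke against those readings.
- My two readings of the pan centre differed by 3 to 4 mm, so I aimed at their mean.
- Contact forces in the readings reached about 24 N while setting things down; they were read only at the end of each move.

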